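Hang the room climate monitor back on its keyhole screw

ROBOT

A 6-joint arm with a two-finger parallel gripper is mounted at the origin on the work surface. World frame = base frame: x ahead of the robot, y to its left, z up, the work surface at z = 0. Lengths are in m, angles in rad, forces in N, time in s.
With the tool pointing down it reaches from about 0.375 to 0.75 m from the base axis. Payload 9 kg.
Tool frame: the origin (TCP) lies midway between the tips of the shut fingers; the grasp point (between the pads) lies 19 mm behind it; z points along the fingers, y is the line along which they close (so a half turn about z gives the same grasp; the last joint's range is limited). The gripper opens to 85 mm and grips with 20 to 120 N. Pads are 22 mm wide; open, the fingers measure 114 mm over their backs; the gripper's body (76 mm by 85 mm) begins 54 mm behind the grasp point. The pads swing forward as they close: fully open they stand 13 mm farther back than shut.
Start: joints at [-1.461, 0.104, 0.097, 1.564, 0, 1.353], TCP at [0.193, -0.568, 0.231] pointing down, gripper open.
Joint ranges: [-2.99, 2.99], [-0.84, 1.86], [-1.1, 1.16], [-1.84, 2.11], [-1.51, 1.56], [-3.14, 3.14]. Speed limits (rad/s): [2.22, 2.22, 2.57, 3.14, 3.14, 3.14].

INTERFACE

Orientations are given as a rotation vector (axis times angle).
In Python, from cell import r, open_gripper, clamp, planner, monitor, optics, job gives the robot as it stands. Calls block until the motion is done:
- r.move_pose(position, orientation): joint-space move of the TCP to a pose.
- r.movel(position, frame=None, speed=0.15, until_force=None): straight line of the TCP; frame=None keeps the orientation; speed is the mean speed in m/s. With until_force (N) it stops when the force on the tool has changed by that much, and returns True; else False.
- r.goto_joints(angles): joint-space move.
- open_gripper() and clamp(): open the fingers fully, or close them until they stop; the grip force is fixed at half the most.
- r.pause(seconds).
- planner.solve_ik(position, orientation): joint angles nearest the present ones, or None.
- monitor.get_obs(): the state.
- optics.grab_frame(name): name is "scene" or "side" or "wrist"; returns a dict with "img" (480x640x3 uint8, red, green, blue), "fx", "fy", "cx", "cy" (pixels), "R" (3x3) and "t" (3): a world point X has camera coordinates R X + t. Camera axes: x right, y down, z forward; pixel columns grow to the right and rows downward; lengths in m; the calibration is good to about 2 mm. A picture is of the moment at which its call begins. There is no depth.
A pose or a line that the arm cannot do raises r.MotionError and nothing moves.
- job.hand_in(): hands the job in; it is judged then, once.
The state is a dict: "time_s": time; "joint_positions": joint angles; "joint_vel": joint speeds; "effort": joint torques, N m; "eef_pos": TCP position; "tcp_rot": TCP orientation; "contact_force": force on the tool from outside, world axes, zero at the start; "torque": the same for the moment, N m; "grip_width": opening from 0.0 (shut) to 1.0 (fully open); "grasp_force": force on a finger pad.
Only numpy, scipy, OpenCV 4.12 (cv2) and the standard library are available. Lean on these libraries where they do the work, as an engineer would, in place of code of your own. Each camera call takes 0.05 s, during which the arm holds its last target. There are 200 camera calls.

TASK

The small white climate monitor standing on the bench belongs on the screw on the front of the grey service pedestal, display facing out. Pick it up, work the keyhole in its back over the screw head, press it in against the rubber strips and pull it down until it stops and stays locked and upright by itself, then let go. The screw is hard to see and was set by eye, so feel for it gently: do not force the case against screw or strips, and leave the wash bottle, tube rack and specimen cup where they are.

Things in the scene. Friction and masses are not known exactly. Their poses are not given: they have to be found in the camera images.
- monitor_centre (a point): Centre of the climate monitor: white plastic case, 56 mm wide (its y), 32 mm thick (x), 92 mm high (z), about 0.2 kg. Its +x face has the display and two buttons, its -x face is the flat back with the keyhole. It starts upright on the bench, this point 46 mm up. Grip it by its two narrow sides (across y), upper half, with about 60 N so that it does not slip.
- keyhole (a point): On the monitor: where the screw's shank rests in the slot when locked, mid-thickness of the 3 mm back wall, 30 mm above and 14.5 mm behind (-x of) monitor_centre; axes as the monitor's. The slot is 7 mm wide, ends 2.5 mm above this point and runs straight down into the entry hole.
- entry_hole (a point): On the monitor: centre of the entry hole, a 12.4 mm octagon through the 3 mm back wall, 25 mm straight below keyhole. The hollow behind the wall is 9 mm deep. Below the hole the back is flat.
- pedestal: Grey service pedestal fixed to the bench: 100 mm deep (x), 220 mm wide (y), 178 mm high (180 with its top plate); origin at the centre of its underside, front face (+x) away from the robot, 50 mm from the origin. Foot flange 8 mm wider all round, 8 mm high. Flat socket plates, 3 mm proud, 61 to 107 mm either side of the middle of the front.
- mount (a point): On the pedestal's front face, mid-width, 160 mm above the bench; axes as the pedestal's. The steel screw sticks straight out (+x) at y = 0 here, but at a height set by eye, up to 9 mm above or below this point. Shank 5 mm; head 10 mm wide, 3.8 mm thick, front edge slightly bevelled: underside 7.2 mm, tip 11 mm in front of the face. Screw and pedestal do not give.
- pad (a joint): Two black rubber strips that give as one, upright on the pedestal's front, one each side of the screw (13 mm wide, 28 mm apart, 67 mm below to 9 mm above mount): how far they are pressed in, m, 0 free (face 6.5 mm out) to 0.0045; 3.5 N per mm. Pressed over 2.5 mm (9 N; 12 N is ample) the back wall passes under the head; locked they stay in 2.2 mm, so pulling down rubs (3 to 10 N).
- wash_bottle: White wash bottle, 64 mm wide and 130 mm high plus a thin bent spout; origin at the centre of its underside. Leave it alone. It and the monitor may stand on either side of the bench.
- tube_rack: White rack of capped blood tubes, 200 mm long (its x), 66 mm wide, 95 mm high; origin at the centre of its underside. Leave it alone.
- specimen_cup: Specimen cup with screw lid, 60 mm wide, 69 mm high; origin at the centre of its underside. Leave it alone.

How it is judged:
On the way, in this order (a step that is already met when the one before it is completed fails the run):
1. the screw head has gone through the entry hole: the monitor's back presses the rubber strips in by over 1 mm with the entry hole at the screw (x of keyhole in the frame of mount between -0.002 and 0.0072 m and y of keyhole in the frame of mount between -0.004 and 0.004 m and z of keyhole in the frame of mount between -0.0105 and 0.038 m and value of joint pad above 0.001 m), for 0.05 s.
2. the monitor has been pulled down so that the shank is in the narrow slot (x of keyhole in the frame of mount between -0.002 and 0.0075 m and y of keyhole in the frame of mount between -0.004 and 0.004 m and z of keyhole in the frame of mount between -0.0105 and 0.0102 m and value of joint pad above 0.001 m), for 0.1 s.
At the end, for the whole second after the job is handed in: The monitor hangs locked on the screw, released and still: keyhole point within 10.2 mm (10.5 below) in height and 4 mm sideways of mount and 2 to 7.5 mm in front of it, holding the rubber strips pressed in by over 1 mm, upright within 4.5 degrees and square within 6 (x of keyhole in the frame of mount between 0.002 and 0.0075 m and y of keyhole in the frame of mount between -0.004 and 0.004 m and z of keyhole in the frame of mount between -0.0105 and 0.0102 m and value of joint pad above 0.001 m and angle between monitor_centre's own z axis and vertical below 0.08 rad and angle between the x axis of monitor_centre and the x axis of mount, either way round below 0.1 rad and linear speed of monitor below 0.01 m/s); the robot touches nothing.
It fails at once if the monitor's back is pushed against the screw head with over 25 N while the head is not yet in the hole (contact force between monitor and pedestal above 25 N and x of entry_hole in the frame of mount above 0.0085 m).
It fails at once if the monitor is forced against the pedestal, its rubber strips or its screw with over 40 N (contact force between monitor and pedestal above 40 N).
It fails at once if the wash bottle is moved by over 15 mm or tipped (distance of wash_bottle from where it was at the start of the episode above 0.015 m or angle between wash_bottle's own z axis and vertical above 0.2 rad).
It fails at once if the tube rack is moved by over 15 mm (distance of tube_rack from where it was at the start of the episode above 0.015 m).
It fails at once if the specimen cup is moved by over 15 mm or tipped (distance of specimen_cup from where it was at the start of the episode above 0.015 m or angle between specimen_cup's own z axis and vertical above 0.2 rad).
It also fails if it takes over 72 s, if anything falls off the work surface, if the arm or the gripper's body presses on something with over 40 N, if the wrist force passes 120 N, or if a joint passes its speed limit or range.

## Working session

There is one attempt and no reset: what is moved stays moved. The work goes in short steps, each a Python script; the robot and the scene stay as the last script left them, time stands still between calls to the robot, and variables do not carry over. Pictures are saved under pics/ and viewed, at most 10 in all, crops included, and the job is handed in when it is done.

```bash
mkdir -p pics; ls; python3 - <<'E'
from cell import r, monitor, optics
import cv2, json, numpy as np
for n in ("scene","side"):
    f=optics.grab_frame(n); cv2.imwrite(f"pics/{n}0.png",f["img"][:,:,::-1]); np.savez(f"pics/{n}0.npz",**{k:np.array(v) for k,v in f.items()})
    print(n,f["fx"],f["cx"],f["cy"],np.round(-np.array(f["R"]).T@f["t"],3),np.round(f["R"],3).tolist())
o=monitor.get_obs(); print(o["time_s"],o["eef_pos"],o["tcp_rot"],o["contact_force"],o["grip_width"])
E
```

```text
pics
scene 485.9669226820047 322.8772298655195 237.03603398838797 [1.032 0.032 0.916] [[-0.073, 0.997, 0.014], [0.872, 0.071, -0.484], [-0.484, -0.023, -0.875]]
side 507.6045597134924 316.22889603531064 237.15209461147776 [ 0.875 -0.045  0.996] [[0.156, 0.988, -0.004], [0.932, -0.149, -0.331], [-0.327, 0.048, -0.944]]
0.1 [ 0.19313771 -0.5677306   0.23058051] [-3.09825711e+00 -5.12392427e-01 -7.79199962e-05] [0.10345143 0.32087403 0.27939093] 0.9998359426904943
```

View pics/scene0.png

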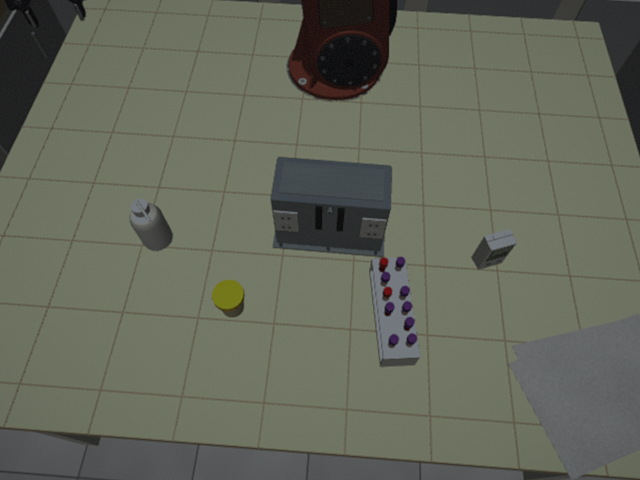

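View pics/side0.png

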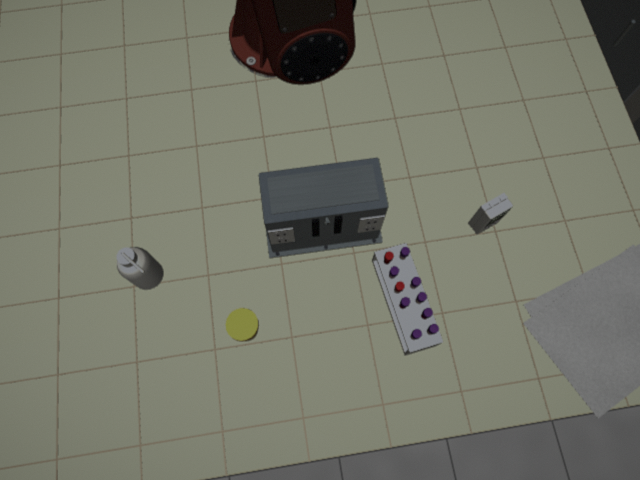

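Both views show the pedestal at the centre (scene about 272–392, 158–255), the black strips at about (319,218) and (340,218), and the monitor on the right at (495,248). The rack is at (395,315), the cup at (228,295) and the bottle at (150,225). Next I'll zoom in for corners.

```bash
python3 - <<'E'
import cv2, numpy as np
S=cv2.imread("pics/scene0.png");D=cv2.imread("pics/side0.png")
def c(I,x,y,w,h):
    z=cv2.resize(I[y:y+h,x:x+w],(400,300),interpolation=cv2.INTER_CUBIC)
    z=np.clip(z.astype(float)*1.6,0,255).astype(np.uint8)
    s=400/w
    for u in range((x+9)//10*10,x+w,10): cv2.line(z,(int((u-x+.5)*s),0),(int((u-x+.5)*s),5 if u%50 else 14),(0,0,255),1)
    for v in range((y+9)//10*10,y+h,10): cv2.line(z,(0,int((v-y+.5)*s)),(5 if v%50 else 14,int((v-y+.5)*s)),(0,0,255),1)
    return z
cv2.imwrite("pics/crop1.png",np.vstack([np.hstack([c(S,264,155,136,102),c(S,465,222,60,45)]),np.hstack([c(D,256,157,136,102),c(D,460,190,60,45)])]))
E
```

```text
(no output)
```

View pics/crop1.png

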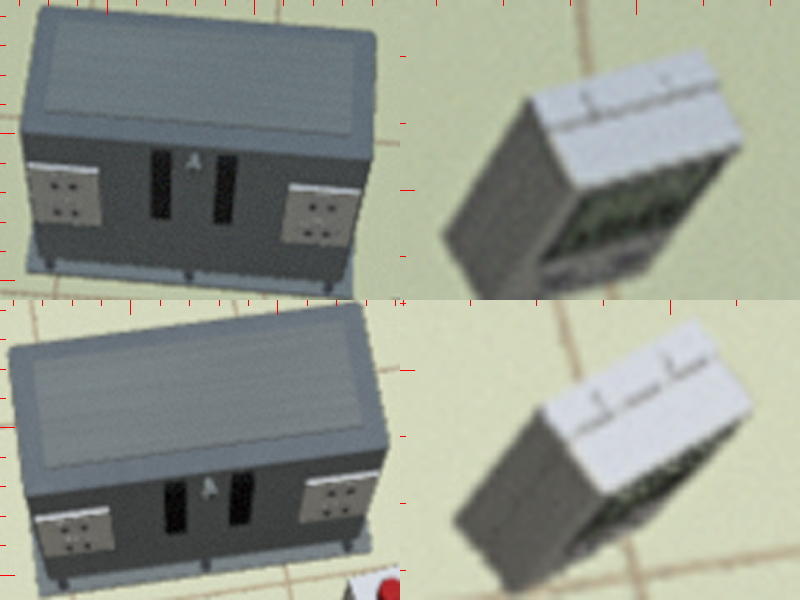

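```bash
cat > h.py <<'E'
import numpy as np, cv2
from scipy.spatial.transform import Rotation as Ro
def ray(f,p):
    R=np.array(f["R"]);o=-R.T@np.array(f["t"])
    d=R.T@np.array([(p[0]-f["cx"])/f["fx"],(p[1]-f["cy"])/f["fy"],1]);return o,d/np.linalg.norm(d)
def onz(f,p,z):
    o,d=ray(f,p);return o+d*(z-o[2])/d[2]
def proj(f,X):
    c=np.array(f["R"])@X+np.array(f["t"]);return np.array([c[0]/c[2]*f["fx"]+f["cx"],c[1]/c[2]*f["fy"]+f["cy"]])
def tri(rs):
    A=sum(np.eye(3)-np.outer(d,d) for o,d in rs);b=sum((np.eye(3)-np.outer(d,d))@o for o,d in rs)
    return np.linalg.solve(A,b)
E
python3 - <<'E'
from h import *
np.set_printoptions(precision=4,suppress=True)
f={n:dict(np.load(f"pics/{n}0.npz")) for n in("scene","side")}
sp,sm=136/400,60/400
off={"scene":((264,155),(465,222)),"side":((256,157),(460,190))}
ped={"scene":[(40,7),(376,32),(371,159),(21,131)],"side":[(10,47),(358,3),(388,146),(27,193)]}
mon={"scene":[(130,98),(305,48),(343,137),(178,187)],"side":[(140,108),(297,20),(352,103),(205,195)]}
scr={"scene":(194,160),"side":(209,188)}
str_={"scene":[(161,152),(226,156),(161,219),(226,223)],"side":[(176,181),(241,173),(176,533-300),(241,525-300)]}
P=lambda n,k,s,p:np.array(off[n][k])+np.array(p)*s-.5
for nm,d,k,s,z in(("ped",ped,0,sp,.18),("mon",mon,1,sm,.092)):
    for n in f:
        c=np.array([onz(f[n],P(n,k,s,p),z) for p in d[n]])
        v=c[2]-c[3]+c[1]-c[0]; yaw=np.arctan2(-v[0],v[1])
        print(nm,n,c.mean(0),"yaw",yaw,"w",np.linalg.norm(c[2]-c[3]),np.linalg.norm(c[1]-c[0]),"d",np.linalg.norm(c[3]-c[0]),np.linalg.norm(c[2]-c[1]))
print("screw",tri([ray(f[n],P(n,0,sp,scr[n])) for n in f]))
for i in range(4): print("strip",tri([ray(f[n],P(n,0,sp,str_[n][i])) for n in f]))
from cell import optics,monitor
w=optics.grab_frame("wrist");cv2.imwrite("pics/w0.png",w["img"][:,:,::-1])
o=monitor.get_obs();T=Ro.from_rotvec(o["tcp_rot"]).as_matrix()
print("cam in tool",T.T@(-np.array(w["R"]).T@w["t"]-o["eef_pos"]),"\n",np.array(w["R"])@T,w["fx"],"\nT",T)
E
```

```text
ped scene [0.5067 0.0207 0.18  ] yaw -0.010328781721342708 w 0.2150083193781028 0.2173192431681618 d 0.09621413163949072 0.09703273201453191
ped side [0.5051 0.0208 0.18  ] yaw -0.018943164036064653 w 0.21464005156904922 0.21418186493910363 d 0.09579467818015733 0.09588783398721853
mon scene [0.552  0.3547 0.092 ] yaw 0.38545497909342175 w 0.05375371020766188 0.057411951373725456 d 0.03069767818562684 0.03035754319883104
mon side [0.5523 0.3544 0.092 ] yaw 0.3803686374514677 w 0.053796746753527185 0.056016513267717484 d 0.03123518255936452 0.029145113792885643
screw [0.5621 0.0195 0.1735]
strip [ 0.5523 -0.0001  0.1659]
strip [0.554  0.0396 0.1685]
strip [ 0.5584 -0.0004  0.092 ]
strip [0.5607 0.0421 0.0962]
cam in tool [ 0.0759  0.0003 -0.143 ] 
 [[ 0.0011  1.      0.0007]
 [-0.956   0.0012 -0.2934]
 [-0.2934 -0.0003  0.956 ]] 379.9220677134152 
T [[ 0.9468  0.3219 -0.0001]
 [ 0.3219 -0.9468  0.001 ]
 [ 0.0002 -0.001  -1.    ]]
```

```bash
cat >> h.py <<'E'
def tool(yaw,tilt=0):  # tool down, x axis along yaw; tilt>0: tool z swings toward -x of that yaw
    return (Ro.from_euler("z",yaw)*Ro.from_euler("y",tilt)*Ro.from_euler("x",np.pi)).as_rotvec()
E
python3 - <<'E'
from h import *
from cell import planner,r,monitor,optics
ok=None
for tilt in(0.7,.6,.5,.4,.3,.2,.1,0):
  for x in(.70,.67,.64,.61,.58):
    for z in(.24,.27,.3,.33):
      q=planner.solve_ik([x,.021,z],tool(-.015,tilt))
      if q is not None: print(tilt,x,z,np.round(q,2)); ok=ok or (x,z,tilt)
  if ok: break
for p,y in(([.552,.3545,.05],.383),([.552,.3545,.25],.383),([.58,.021,.14],-.015),([.58,.021,.18],-.015)): 
  print(planner.solve_ik(p,tool(y)))
print(monitor.get_obs()["time_s"])
E
```

```text
0.4 0.61 0.24 [-0.15  0.74  0.84  2.07 -0.05  3.01]
0.4 0.58 0.24 [-0.16  0.61  0.66  2.02 -0.06  3.01]
0.4 0.58 0.27 [-0.16  0.63  0.74  2.08 -0.06  3.01]
[0.37201927 0.31674559 0.00668644 1.26073718 0.         3.13061192]
[0.37201927 0.28718368 0.33617743 1.61979008 0.         3.13061192]
[-0.18900957  0.04667352 -0.12831366  1.39580915  0.          2.96758308]
[-0.18900957  0.0399701  -0.06264756  1.46817867  0.          2.96758308]
0.15
```

```bash
python3 - <<'E'
from h import *
from cell import planner,r,monitor,optics
r.move_pose([.605,.021,.25],tool(-.015,.4)) if planner.solve_ik([.605,.021,.25],tool(-.015,.4)) is not None else r.move_pose([.61,.021,.24],tool(-.015,.4))
w=optics.grab_frame("wrist");cv2.imwrite("pics/w1.png",w["img"][:,:,::-1]);np.savez("pics/w1.npz",**{k:np.array(v) for k,v in w.items()})
o=monitor.get_obs();print(o["time_s"],o["eef_pos"],o["tcp_rot"],o["contact_force"])
print(proj(w,np.array([.562,.02,.16])))
E
```

```text
2.7583 [0.60503113 0.02005551 0.25010064] [-3.07582113  0.02502054  0.62308863] [-0.0119825  -1.11430753  0.22342929]
[314.11575607 250.29332486]
```

View pics/w1.png

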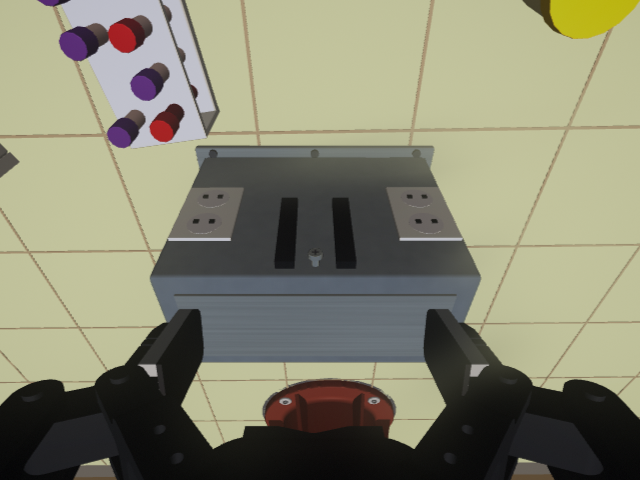

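The wrist view shows the front face with the strips at columns ~286 and ~344. The screw is at about (315,257), just above the strip tops (strip upper ends at row ~268). I'll zoom in.

```bash
python3 - <<'E'
import cv2,numpy as np
I=cv2.imread("pics/w1.png")
x,y,w,h=265,190,100,75;y=205
z=cv2.resize(I[y:y+h,x:x+w],(800,600),interpolation=cv2.INTER_CUBIC)
z=np.clip(z.astype(float)*1.7,0,255).astype(np.uint8)
for u in range(270,365,10): cv2.line(z,(int((u-x+.5)*8),0),(int((u-x+.5)*8),10),(0,0,255),2)
for v in range(210,280,10): cv2.line(z,(0,int((v-y+.5)*8)),(10,int((v-y+.5)*8)),(0,0,255),2)
cv2.imwrite("pics/crop2.png",z)
E
```

```text
(no output)
```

View pics/crop2.png

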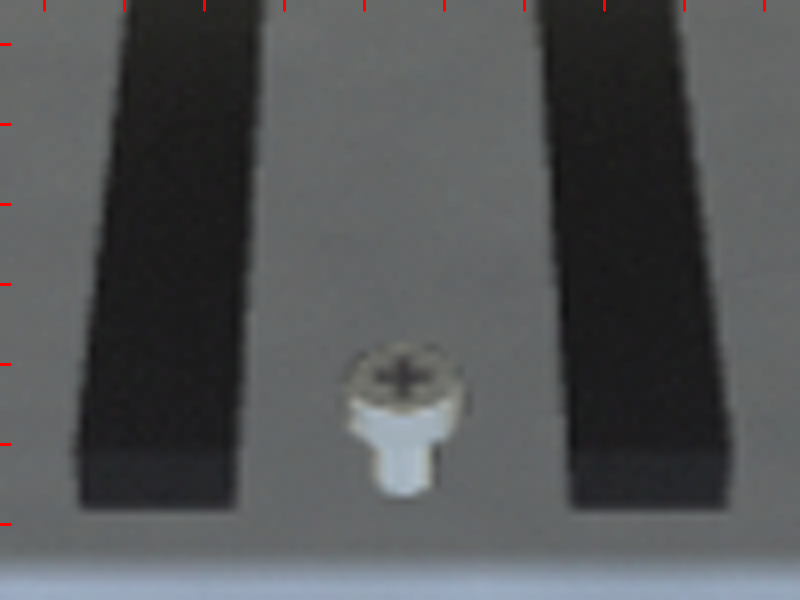

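The screw is clear: head centre (cross) at crop (403,376), shank root at (403,495). Strip root corners are at crop row 508, with columns 80, 235, 570 and 728.

```bash
python3 - <<'E'
from h import *
np.set_printoptions(precision=4,suppress=True)
w=dict(np.load("pics/w1.npz"))
P=lambda u,v:(265+u/8-.5,205+v/8-.5)
c=np.array([onz(w,P(u,508),.169) for u in(80,235,570,728)])  # image left=+y
print("strip root corners",c)
n=np.polyfit(c[:,1],c[:,0],1);yaw=-np.arctan(n[0]);print("yaw",yaw,"mid y",(c[0,1]+c[3,1])/2,(c[1,1]+c[2,1])/2,"face x",np.polyval(n,c[:,1].mean()),"gap",c[1,1]-c[2,1])
fx=np.polyval(n,c[:,1].mean())
f=np.array([onz(w,P(u,445),.169) for u in(80,235,570,730)]);print("strip front at z.169 (expect +6.5)",f.mean(0)-c.mean(0))
def onx(p,x):
    o,d=ray(w,p);return o+d*(x-o[0])/d[0]
print("tip centre",onx(P(403,376),fx+.011),"shank top root",onx(P(403,496),fx))
print("head top edge at tip",onx(P(403,412),fx+.0105),"low",onx(P(403,343),fx+.011))
# pedestal top corners, full image; dark top edges
for p in((151,278),(480,277)): print("top front corner",onz(w,p,.18))
for p in((200,362),(440,362)): print("top back",onz(w,p,.18))
E
```

```text
strip root corners [[ 0.5545  0.0466  0.169 ]
 [ 0.5543  0.0337  0.169 ]
 [ 0.5539  0.0056  0.169 ]
 [ 0.5537 -0.0076  0.169 ]]
yaw -0.014684586310065084 mid y 0.019529629892624727 0.019653831856639804 face x 0.5541275915132993 gap 0.02801629763015275
strip front at z.169 (expect +6.5) [ 0.0072 -0.0001 -0.    ]
tip centre [0.5651 0.0195 0.1648] shank top root [0.5541 0.0196 0.1675]
head top edge at tip [0.5646 0.0195 0.1687] low [0.5651 0.0195 0.1606]
top front corner [0.5573 0.1252 0.18  ]
top front corner [ 0.5551 -0.0865  0.18  ]
top back [0.4612 0.1134 0.18  ]
top back [ 0.4584 -0.0801  0.18  ]
```

```bash
python3 - <<'E'
from h import *
from cell import planner,r,monitor,optics,open_gripper,clamp
w=dict(np.load("pics/w1.npz"));print("rack corner",onz(w,(205,137),0.0),onz(w,(131,149),.09))
R=tool(.383+np.pi);p=np.array([.552,.3545,.22])
print(planner.solve_ik([.552,.3545,.041],R))
r.move_pose(p,R)
f=optics.grab_frame("wrist");cv2.imwrite("pics/w2.png",f["img"][:,:,::-1]);np.savez("pics/w2.npz",**{k:np.array(v) for k,v in f.items()})
o=monitor.get_obs();print(o["time_s"],o["eef_pos"],o["joint_positions"])
E
```

```text
rack corner [0.57162432 0.1269274  0.        ] [0.60351105 0.15642476 0.09      ]
[ 0.37201927  0.32299825 -0.0025832   1.24521487  0.         -0.01098073]
5.3667 [0.55219378 0.35423889 0.21994855] [ 3.71546843e-01  2.77539630e-01  2.70182187e-01  1.56356654e+00
 -3.24607747e-05 -1.05468052e-02]
```

View pics/w2.png

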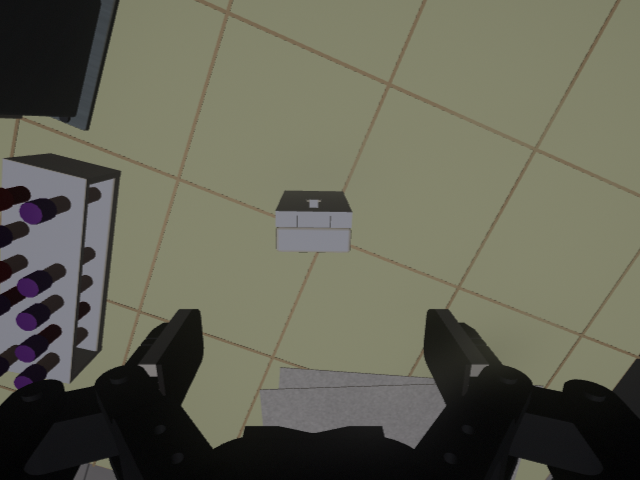

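The monitor's top is square to the tool, with corners at about (276,212), (352,212), (351,250) and (277,251). The keyhole in its back is visible at (314,203). I'll refine the centre, then grasp.

```bash
python3 - <<'E'
from h import *
from cell import planner,r,monitor,optics,open_gripper,clamp
w=dict(np.load("pics/w2.npz"));g=cv2.cvtColor(cv2.imread("pics/w2.png"),cv2.COLOR_BGR2GRAY)
m=np.zeros_like(g);m[205:256,268:360]=((g[205:256,268:360]>125)*255)
b=cv2.minAreaRect(max(cv2.findContours(m,0,1)[0],key=cv2.contourArea));print(b)
c=np.array([onz(w,p,.092) for p in((275.5,211.5),(352,211.5),(351.5,250.5),(276.5,251))])
ctr=c.mean(0);v=c[1]-c[0]+c[2]-c[3];yaw=np.arctan2(v[0],-v[1])+0
print(ctr,"dir",v/2,"size",np.linalg.norm(v)/2,np.linalg.norm(c[3]-c[0]),"yaw",np.arctan2(-v[0],v[1]))
E
```

```text
((313.5, 230.0), (50.0, 91.0), 90.0)
[0.55286216 0.35485016 0.092     ] dir [-0.02112392  0.05189752  0.        ] size 0.05603189172973606 0.030296968312676423 yaw 0.3865532300807598
```

```bash
python3 - <<'E'
from h import *
from cell import planner,r,monitor,optics,open_gripper,clamp
S=lambda t:(lambda o:print(t,round(o["time_s"],2),np.round(o["eef_pos"],4),np.round(o["contact_force"],2),round(o["grip_width"],3),round(o["grasp_force"],1)))(monitor.get_obs())
R=tool(.385+np.pi);p=np.array([.5527,.3548,.041])
r.movel(p+[0,0,.06],R,.15)
print("hit",r.movel(p,speed=.06,until_force=12));S("down")
clamp();r.pause(.3);S("clamped")
r.movel(p+[0,0,.005],speed=.03);S("lift5")
r.movel(p+[0,0,.18],speed=.2);S("lifted")
yawp=-.0147
c=np.array([.5541,.0196]);n=np.array([np.cos(yawp),np.sin(yawp)])
q=np.r_[c+n*.060,.221]
r.move_pose(q,tool(yawp+np.pi));S("front")
f=optics.grab_frame("wrist");cv2.imwrite("pics/w3.png",f["img"][:,:,::-1]);np.savez("pics/w3.npz",**{k:np.array(v) for k,v in f.items()})
E
```

```text
hit False
down 7.46 [0.5531 0.3549 0.0416] [-0.9   0.68 -0.68] 1.001 0.0
clamped 8.14 [0.5532 0.3549 0.0416] [ 1.25 -0.28  5.35] 0.649 63.9
lift5 8.46 [0.5524 0.3547 0.0457] [ 0.45 -0.04 -1.51] 0.645 63.5
lifted 9.48 [0.5522 0.3546 0.2195] [-0.48 -0.07 -2.26] 0.645 63.5
front 10.78 [0.6141 0.0198 0.2209] [-0.04 -0.53 -1.1 ] 0.647 63.5
```

View pics/w3.png

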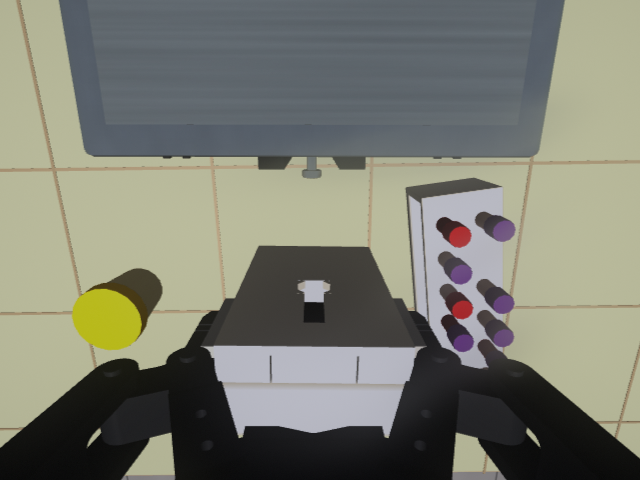

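The carried monitor is square in the grip, with its entry hole at about (314,288) and the slot below it. The screw head is at about (312,173), between the strips. A zoom will give the lateral offset.

```bash
python3 - <<'E'
import cv2,numpy as np
I=cv2.imread("pics/w3.png")
def c(x,y,w,h):
    z=cv2.resize(I[y:y+h,x:x+w],(400,300),interpolation=cv2.INTER_CUBIC);z=np.clip(z.astype(float)*1.8,0,255).astype(np.uint8);s=400/w
    for u in range((x+9)//10*10,x+w,10): cv2.line(z,(int((u-x+.5)*s),0),(int((u-x+.5)*s),6),(0,0,255),1)
    for v in range((y+9)//10*10,y+h,10): cv2.line(z,(0,int((v-y+.5)*s)),(6,int((v-y+.5)*s)),(0,0,255),1)
    return z
cv2.imwrite("pics/crop3.png",np.vstack([np.hstack([c(292,150,40,30),c(294,275,40,30)]),np.hstack([c(250,140,120,90),c(204,240,220,165)])]))
E
```

```text
(no output)
```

View pics/crop3.png

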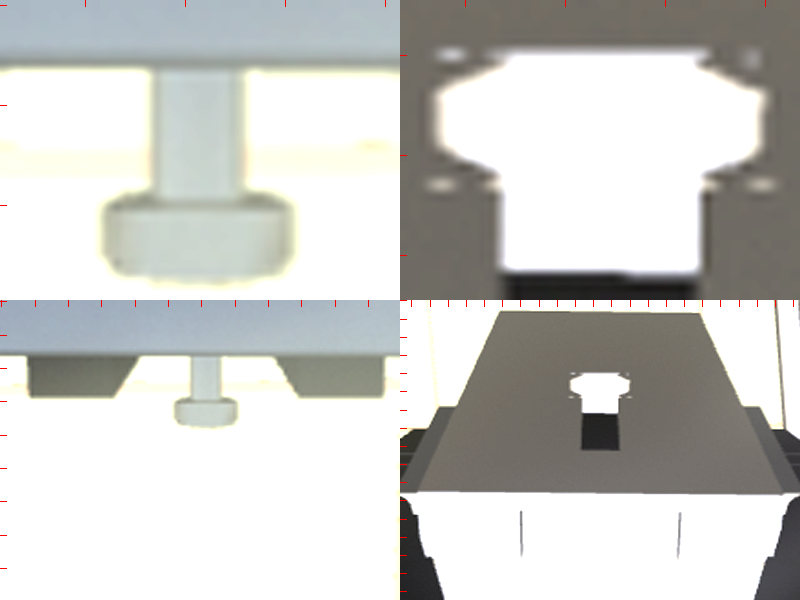

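```bash
python3 - <<'E'
from h import *
from cell import monitor
np.set_printoptions(precision=4,suppress=True)
w=dict(np.load("pics/w3.npz"));o=monitor.get_obs();T=Ro.from_rotvec(o["tcp_rot"]).as_matrix()
def onx(p,x):
    a,d=ray(w,p);return a+d*(x-a[0])/d[0]
L=lambda X:T.T@(X-o["eef_pos"])
for n,p,x in(("head",(311.35,172.),.563),("head width L",(301.9,171),.5632),("head width R",(320.8,171),.5632),("shank root",(311.3,157.),.5541),("hole",(313.4,287.),.598),("slot low",(313.8,302),.598),("backtopL",(213,347),.598),("backtopR",(416,347),.598),
 ("backbotL",(258.5,246.5),.598),("backbotR",(369.5,247),.598)): X=onx(p,x);print(n,X,"tool",L(X))
for p in ((214,348),(416,348)): print("topback edge on z", onz(w,p,o["eef_pos"][2]+.0044+.046))
print(T,o["eef_pos"])
E
```

```text
head [0.563  0.0197 0.1661] tool [ 0.0511 -0.001   0.0549]
head width L [0.5632 0.0147 0.1592] tool [ 0.0508 -0.0061  0.0617]
head width R [0.5632 0.0247 0.1603] tool [0.0509 0.004  0.0606]
shank root [0.5541 0.0199 0.1835] tool [ 0.06   -0.0009  0.0375]
hole [0.598  0.0203 0.2328] tool [ 0.0161  0.     -0.0118]
slot low [0.598  0.0204 0.2455] tool [ 0.0161  0.0001 -0.0245]
backtopL [ 0.598  -0.0074  0.2727] tool [ 0.0157 -0.0276 -0.0517]
backtopR [0.598  0.0481 0.2738] tool [ 0.0164  0.0278 -0.0528]
backbotL [ 0.598  -0.0073  0.1817] tool [ 0.0157 -0.0276  0.0392]
backbotR [0.598  0.0481 0.1847] tool [0.0164 0.0279 0.0363]
topback edge on z [ 0.5991 -0.0075  0.2714]
topback edge on z [0.5999 0.0488 0.2714]
[[-0.9999  0.0128 -0.    ]
 [ 0.0128  0.9999  0.0003]
 [ 0.0001  0.0003 -1.    ]] [0.6141 0.0201 0.221 ]
```

```bash
cat >> h.py <<'E'
from cell import planner,r,monitor,optics,open_gripper,clamp
YP=-.0147;N=np.array([np.cos(YP),np.sin(YP),0]);RP=tool(YP+np.pi)
def st(k=8):
    L=[]
    for _ in range(k): L.append(monitor.get_obs());r.pause(.02)
    return L[-1]["time_s"],np.mean([o["eef_pos"] for o in L],0),np.mean([o["contact_force"] for o in L],0),L[-1]
def show(t,k=8):
    a,p,f,o=st(k);print(t,round(a,2),np.round(p,4),"F",np.round(f,2),"grip",round(o["grasp_force"],1),np.std(p-o["eef_pos"]).round(5));return p,f
E
python3 - <<'E'
from h import *
# hole lateral line: y=.0197 at x=.563 ; TCP target in front of face
q=np.array([.600,.0197+(.600-.563)*np.tan(YP),.1555]);cmd=q.copy()
r.movel(q+[.014,0,0],RP,.1)
for i in range(2):
    r.movel(cmd,RP,.05);p,f=show("pre");cmd=cmd+(q-p)
print("cmd off",cmd-q)
r.movel(cmd,RP,.02);p,f0=show("pre")
off=cmd-q
hit=r.movel(cmd-N*.025,speed=.012,until_force=5);p,f=show("hit %s"%hit);print("dF",f-f0,"off",off)
E
```

```text
pre 12.18 [0.6001 0.0191 0.1558] F [-0.19  0.05 -1.67] grip 63.5 8e-05
pre 12.57 [0.5999 0.0192 0.1551] F [ 0.07  0.29 -2.07] grip 63.5 2e-05
cmd off [-1.84338664e-05  3.48552169e-06  9.20886884e-05]
pre 12.95 [0.6    0.0192 0.1556] F [-0.04 -0.17 -1.86] grip 63.5 1e-05
hit False 15.32 [0.5753 0.0195 0.1557] F [ 4.66  0.55 -2.96] grip 63.6 2e-05
dF [ 4.70728641  0.72588979 -1.10476472] off [-1.84338664e-05  3.48552169e-06  9.20886884e-05]
```

```bash
python3 - <<'E'
from h import *
p,f=show("now")
for i in range(4):
    a=p-N*0 ; p0=np.array(monitor.get_obs()["eef_pos"])
    q=np.array([.600,.0197+(.600-.563)*np.tan(YP),.1556])-N*(.025+.0006*(i+1))
    r.movel(q,speed=.01,until_force=5);p,f=show("press")
    if f[0]>9.8: break
E
```

```text
now 15.45 [0.5752 0.0195 0.1557] F [ 5.05  0.13 -2.5 ] grip 63.6 1e-05
press 15.83 [0.5748 0.0195 0.1558] F [ 6.19  0.41 -2.8 ] grip 63.7 0.0
press 16.22 [0.5744 0.0195 0.1558] F [ 7.32  0.2  -3.48] grip 63.8 1e-05
press 16.6 [0.574  0.0195 0.1558] F [ 8.64  0.09 -3.77] grip 64.0 2e-05
press 16.98 [0.5737 0.0195 0.1559] F [ 9.7   0.1  -4.31] grip 64.1 0.0
```

```bash
python3 - <<'E'
from h import *
q=np.array([.600,.0197+(.600-.563)*np.tan(YP),.1556])-N*(.025+.0031)
r.movel(q,speed=.01,until_force=5);p,f=show("press")
w=optics.grab_frame("wrist");cv2.imwrite("pics/w4.png",w["img"][:,:,::-1])
I=cv2.imread("pics/w4.png")[130:430,190:450]
cv2.imwrite("pics/crop4.png",np.clip(cv2.resize(I,(520,600))*1.4,0,255).astype(np.uint8))
E
```

```text
press 17.37 [0.5732 0.0195 0.1559] F [10.62  0.58 -5.34] grip 64.2 1e-05
```

View pics/crop4.png

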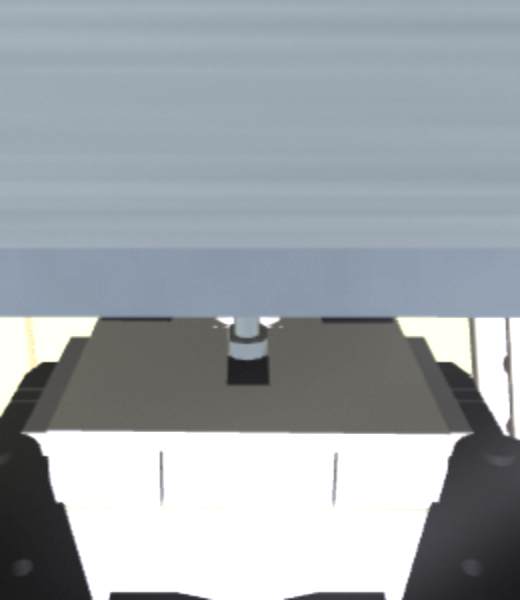

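The head is inside the hollow: the shank passes through the hole, and the head seen through the slot is clipped to the slot's width (crop 248,345). The monitor is still square. Now I'll press slightly more and pull down, watching the force.

```bash
python3 - <<'E'
from h import *
q=np.array([.600,.0197+(.600-.563)*np.tan(YP),.1556])-N*(.025+.0035)
r.movel(q,speed=.01,until_force=5);p,f0=show("press")
for dz in(.002,.006,.011,.016,.020,.0225):
    h=r.movel(q-[0,0,dz],speed=.015,until_force=12);p,f=show("down %.4f %s"%(dz,h),4)
    if h or abs(f[2]-f0[2])>13: break
E
```

```text
press 17.8 [0.573  0.0195 0.1559] F [11.56  0.57 -5.31] grip 64.2 1e-05
down 0.0020 False 18.15 [0.5733 0.0193 0.1548] F [11.02 -0.56 -0.74] grip 64.7 0.0
down 0.0060 False 18.63 [0.5735 0.019  0.1511] F [10.28 -1.35  1.06] grip 64.9 1e-05
down 0.0110 False 19.18 [0.5735 0.0189 0.1461] F [10.73 -1.84  0.69] grip 65.0 2e-05
down 0.0160 False 19.73 [0.5735 0.0189 0.1412] F [10.72 -2.01  0.88] grip 64.9 1e-05
down 0.0200 False 20.22 [0.5735 0.0189 0.1371] F [11.01 -1.72  0.83] grip 64.9 0.0
down 0.0225 False 20.6 [0.5735 0.0189 0.1347] F [10.97 -1.99  0.73] grip 64.9 1e-05
```

```bash
python3 - <<'E'
from h import *
q=np.array([.600,.0195+(.600-.563)*np.tan(YP),.1556])-N*(.025+.0035)
_,f0=show("now")
for dz in np.arange(.0232,.0300,.0007):
    h=r.movel(q-[0,0,dz],speed=.01,until_force=10);p,f=show("down %.4f %s"%(dz,h),4)
    if h or f[2]-f0[2]>9: break
E
```

```text
now 20.73 [0.5735 0.0189 0.1347] F [10.87 -1.52  1.41] grip 64.9 0.0
down 0.0232 False 21.05 [0.5736 0.0188 0.1341] F [10.75 -0.86  1.51] grip 65.0 1e-05
down 0.0239 False 21.37 [0.5736 0.0188 0.1335] F [10.43 -0.95  1.92] grip 65.0 1e-05
down 0.0246 False 21.68 [0.5736 0.0187 0.1328] F [10.33 -1.37  2.31] grip 65.0 2e-05
down 0.0253 False 22.0 [0.5736 0.0187 0.1321] F [10.11 -1.35  2.78] grip 65.0 1e-05
down 0.0260 False 22.32 [0.5736 0.0187 0.1314] F [10.14 -1.13  2.58] grip 65.0 0.0
down 0.0267 False 22.63 [0.5736 0.0187 0.1307] F [10.65 -1.02  2.75] grip 65.0 0.0
down 0.0274 False 22.95 [0.5737 0.0187 0.1302] F [10.64 -1.55  3.36] grip 65.1 1e-05
down 0.0281 False 23.27 [0.5739 0.0187 0.13  ] F [ 9.54 -1.48  6.26] grip 65.4 1e-05
down 0.0288 False 23.58 [0.574  0.0187 0.1297] F [ 8.63 -1.04  9.69] grip 65.7 0.0
down 0.0295 False 23.9 [0.5741 0.0186 0.1295] F [ 6.61 -0.7  12.91] grip 66.1 0.0
```

The end stop is felt at TCP z ≈ 0.130. I'll relax the forces, release, retract straight up and check.

```bash
python3 - <<'E'
from h import *
q=np.array([.600,.0195+(.600-.563)*np.tan(YP),.1556])-N*(.025+.0035)
r.movel(q-[0,0,.0280]+N*.0010,speed=.01);show("relax")
w=optics.grab_frame("wrist");cv2.imwrite("pics/w5.png",w["img"][:,:,::-1])
open_gripper();r.pause(.3);p,f=show("open")
w=optics.grab_frame("wrist");cv2.imwrite("pics/w6.png",w["img"][:,:,::-1])
E
python3 - <<'E'
import cv2,numpy as np
I=[cv2.imread(f"pics/w{i}.png")[160:440,130:510] for i in(5,6)]
cv2.imwrite("pics/cmp.png",np.clip(np.hstack(I)*1.3,0,255).astype(np.uint8))
E
```

```text
relax 24.37 [0.5741 0.0187 0.1297] F [ 6.   -1.83  6.7 ] grip 65.2 2e-05
open 25.26 [0.5725 0.0194 0.1276] F [ 0.2  -0.09 -0.19] grip 0.0 1e-05
```

View pics/cmp.png

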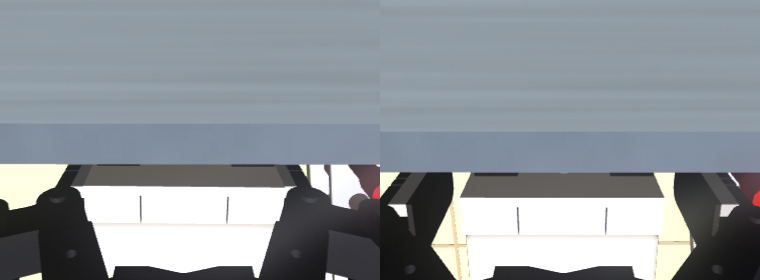

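The monitor stays put and upright with the fingers open, and there is clear space on both sides. I'll retract, then check numerically with the fixed cameras.

```bash
python3 - <<'E'
from h import *
np.set_printoptions(precision=4,suppress=True)
p=np.array(monitor.get_obs()["eef_pos"])
print(r.movel(p+[0,0,.14],speed=.1,until_force=8));show("up")
def ext(n,sh):
    f=optics.grab_frame(n);g=cv2.cvtColor(f["img"],cv2.COLOR_RGB2HSV)
    u,v=proj(f,np.array([.575,.02,.18])).astype(int)
    m=((g[:,:,1]<45)&(g[:,:,2]>115)).astype(np.uint8)*255
    k=np.zeros_like(m);k[v-25:v+40,u-30:u+30]=m[v-25:v+40,u-30:u+30]
    cs=cv2.findContours(k,0,1)[0];c=max(cs,key=cv2.contourArea);b=cv2.minAreaRect(c)
    print(n,"pred",u,v,"rect",b,cv2.contourArea(c));return f,cv2.boxPoints(b)
F={n:ext(n,0) for n in("scene","side")}
for n,(f,b) in F.items(): print(n,[np.round(onz(f,x,.18),4).tolist() for x in b])
for n in F:
    a=optics.grab_frame(n)["img"].astype(int);z=np.load(f"pics/{n}0.npz")["img"].astype(int)
    d=(np.abs(a-z).max(2)>40).astype(np.uint8)
    k,l,s,c=cv2.connectedComponentsWithStats(d);print(n,[s[i].tolist() for i in range(1,k) if s[i,4]>40])
E
```

```text
False
up 26.99 [0.5722 0.0194 0.2669] F [-0.16 -0.3   0.2 ] grip 0.0 5e-05
scene pred 329 213 rect ((328.4970397949219, 216.0382080078125), (29.528152465820312, 8.129830360412598), 4.39870548248291) 209.0
side pred 328 225 rect ((327.5, 256.0), (16.0, 59.0), 90.0) 714.5
scene [[0.5893, -0.0069, 0.18], [0.5723, -0.0072, 0.18], [0.5728, 0.0455, 0.18], [0.5897, 0.0453, 0.18]]
side [[0.6064, -0.0372, 0.18], [0.6221, 0.0613, 0.18], [0.6497, 0.0562, 0.18], [0.6342, -0.0413, 0.18]]
scene [[13, 0, 10, 10, 41], [404, 0, 25, 10, 145], [77, 3, 9, 18, 97], [284, 3, 19, 52, 729], [368, 3, 29, 79, 855], [430, 8, 51, 13, 224], [318, 13, 25, 8, 44], [283, 94, 98, 88, 4536], [309, 94, 54, 13, 289], [313, 204, 33, 28, 548], [471, 237, 45, 32, 672]]
side [[277, 0, 143, 208, 14386], [268, 57, 22, 16, 269], [468, 206, 43, 28, 504], [311, 215, 35, 23, 619]]
```

```bash
python3 -c "
from cell import job,monitor
print(job.hand_in(),monitor.get_obs()['time_s'])"
```

```text
the job is handed in; nothing more can be done
the job is handed in; nothing more can be done
```

The monitor hangs locked on the pedestal screw with its display facing out; the gripper has let go, the scene and side cameras show the bottle, rack and cup unmoved, and the job is handed in (about 27 s used; the judging result was not shown to me).

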